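# Hold open the plate rack's gate

## Robot

A 6-joint arm with a two-finger parallel gripper is mounted at the origin on the work surface. World frame = base frame: x ahead of the robot, y to its left, z up, the work surface at z = 0. Lengths are in m, angles in rad, forces in N, time in s.
With the tool pointing down it reaches from about 0.35 to 0.975 m from the base axis. Payload 4.9 kg.
Tool frame: the origin (TCP) lies between the finger pads, 19 mm behind the fingertips; this is the grasp point; z points along the fingers, y is the line along which they close (so a half turn about z gives the same grasp; the last joint's range is limited). The gripper opens to 85 mm and grips with 20 to 120 N. Pads are 22 mm wide; open, the fingers measure 114 mm over their backs; the gripper's body (76 mm by 85 mm) begins 54 mm behind the grasp point. The pads swing forward as they close: fully open they stand 13 mm farther back than shut.
Start: joints at [-1.223, 0.053, 1.613, -0, 1.476, -0.119], TCP at [0.281, -0.558, 0.25] pointing down, gripper open.
Joint ranges: [-3.01, 3.01], [-1.01, 2.22], [0.06, 2.58], [-1.02, 4.17], [0.09, 2.62], [-3.14, 3.14]. Speed limits (rad/s): [2.57, 2.57, 3.14, 3.14, 3.14, 3.14].

## Interface

Orientations are given as a unit quaternion [w, x, y, z].
In Python, from plant import manip gives the robot as it stands. The module is installed in compiled form; this text tells all that it offers.
- The arm moves only by the tool move_arm, never from a script. Its argument "rows" is a list of rows, each a list of 7 numbers: the shift along the tool's x, y, z in cm, then the turn, a rotation vector about the tool's x, y, z in degrees, then the opening, from -1 (shut) to 1 (fully open). In form: [[tx, ty, tz, ax, ay, az, jaw], ...]. A call has 1 to 20 rows; each row shifts and turns the commanded pose from where the row before left it, along the tool's axes as they then stand; what a row does not reach is not made up. A row lasts 1/12 s, in which the tool goes at most 41.7 mm and 7.16 degrees, less where a joint would pass 70% of its speed; a pose out of reach is approached as far as the arm can. A call is refused whole if a number of a shift passes 4.17 or a number of a turn 7.16, either way. A call with a gripper value outside its range is refused whole. The fingers move at their own pace and stop on an object; the grip force is fixed at half the most. Time passes only in rows, so rows that do not move let the fingers close. It gives the time, the measured TCP pose, the force, the opening and the grip force at its end, in the units of the state.
- manip.state(): the state, without advancing time (a new reading comes with each control period).
- manip.grab_frame(name): name is "scene" or "top"; returns a dict with "img" (384x512x3 uint8, blue, green, red), "mtx" (3x3 intrinsics, pixels), "R" (3x3) and "t" (3): a world point X has camera coordinates R X + t. Camera axes: x right, y down, z forward; pixel columns grow to the right and rows downward; lengths in m; the calibration is good to about 2 mm. A picture is of the moment at which its call begins. There is no depth.
- manip.job_done(): hands the job in; it is judged then, once.
The state is a dict: "time": time; "joint_pos": joint angles; "joint_vel": joint speeds; "joint_efforts": joint torques, N m; "tool_pos": TCP position; "tool_rot": TCP orientation; "contact_force": force on the tool from outside, world axes, zero at the start; "ft_torque": the same for the moment, N m; "gripper_width": opening from 0.0 (shut) to 1.0 (fully open); "grasp_force": force on a finger pad.
Only numpy, scipy, OpenCV 4.12 (cv2) and the standard library are available. Lean on these libraries where they do the work, as an engineer would, in place of code of your own. Each camera call takes 0.05 s, during which the arm holds its last target. There are 200 camera calls.

## Task

Open the gate of the grey plate rack so that a printmaker can take plates out with both hands. First squeeze the ears of the round-eared catch together until it is unhooked, then those of the flat-eared catch; then swing the gate by its black upright handle past the detent, to about a right angle, and finish while holding it wide open there by the handle (the gate is sprung and will not stay wide by itself). Disturb nothing else on the table.

Things in the scene. Friction and masses are not known exactly. Their poses are not given: they have to be found in the camera images.
- rack: fixed grey steel rack for printing plates, 190 deep, 300 wide, top 120 mm above the table, dark wire gate in front. Origin: on the table under the middle of the gate's plane; x axis into the rack (away from the robot), y along the gate to the robot's left, z up. The two catches sit on its top at x 35 mm, y +35 and y -60 mm; which is where varies.
- hinge (a point): point on the gate's upright hinge axis at the height of the rack's top (z 0.12); in the rack's frame x 0, y +90 mm. The gate reaches from here to y -102 mm, 28 to 120 mm above the table. The detent's plunger housing stands behind and left of the hinge, at x 5 to 45, y 135 to 185 mm in the rack's frame, up to 136 mm above the table.
- gate (a joint): opening angle, rad: 0 shut, grows as the free (right, -y) end swings towards the robot, clockwise from above about the hinge; stop at 1.6. Blocked while a catch is hooked. A spring pulls it shut (0.1 N m shut, 0.3 wide open). A sprung detent must be pushed through between about 0.45 and 0.9 rad (about 5 N at the handle); let go beyond it, the gate falls back to about 0.9.
- handle: black upright round post, 16 mm across, 120 to 188 mm above the table, on an arm 45 mm in front of the gate's plane. Origin: on its axis, 148 mm above the table; gate shut: x -45, y -75 mm in the rack's frame; it moves with the gate and its sleeve spins freely. The arm under it reaches 120 mm above the table. Pinch it from above, TCP about 165 mm above the table.
- round_catch: catch with two round upright ears (steel pins 14 mm across). Origin: on the rack's top (z 0.12), middle of its base; x axis away from the gate, y along the gate like the rack's. Ears stand at y +22 (left) and -22 mm, x 0, 8 to 56 mm above the origin, outer faces 58 mm apart, 30 mm fully squeezed. Each has a hook that holds the gate.
- flat_catch: catch with two flat upright ears (plates 24 mm along x, 7 mm along y). Origin: on the rack's top (z 0.12), middle of its base; x axis away from the gate, y along the gate like the rack's. Ears stand at y +22 (left) and -22 mm, x 0, 8 to 56 mm above the origin, outer faces 58 mm apart, 30 mm fully squeezed. Each has a hook that holds the gate.
- round_mid (a point): point midway between the two ears of the round-eared catch, 42 mm above its base: TCP place for pinching both ears from above, fingers closing along the catch's y axis, opened wide beforehand.
- flat_mid (a point): point midway between the two ears of the flat-eared catch, 42 mm above its base: TCP place for pinching both ears from above, fingers closing along the catch's y axis, opened wide beforehand.
- round_left (a joint): travel of the left ear of the round-eared catch, m: 0 apart (hooked, starts at 0 to 0.002), grows to 0.014 as the ear is pushed towards the catch's middle. About 3.5 N moves it; no spring, it stays where it is left. Its hook is off its keeper from about 0.006.
- round_right (a joint): travel of the right ear of the round-eared catch, m: 0 apart (hooked, starts at 0 to 0.002), grows to 0.014 as the ear is pushed towards the catch's middle. About 3.5 N moves it; no spring, it stays where it is left. Its hook is off its keeper from about 0.006.
- flat_left (a joint): travel of the left ear of the flat-eared catch, m: 0 apart (hooked, starts at 0 to 0.002), grows to 0.014 as the ear is pushed towards the catch's middle. About 3.5 N moves it; no spring, it stays where it is left. Its hook is off its keeper from about 0.006.
- flat_right (a joint): travel of the right ear of the flat-eared catch, m: 0 apart (hooked, starts at 0 to 0.002), grows to 0.014 as the ear is pushed towards the catch's middle. About 3.5 N moves it; no spring, it stays where it is left. Its hook is off its keeper from about 0.006.
- pot: small brown glass jar, 38 mm across, 42 mm tall, standing on the rack's top behind the catches. Origin: centre of its underside. A bystander: leave it alone.
- zinc: loose zinc printing plate 100 x 130 x 4 mm lying on the table under the gate's swing (the gate passes 28 mm above the table). Origin: centre of its underside. A bystander: leave it alone.
- ink_tin: dark ink tin, 72 mm across, 70 mm tall, on the table to the right of the rack's front. Origin: centre of its underside. A bystander: leave it alone.
- mug: white mug, 82 mm across, 92 mm tall, on the table to the left of the rack's front. Origin: centre of its underside. A bystander: leave it alone.
- spirit: clear bottle, 72 mm across, 200 mm tall, far right on the table. Origin: centre of its underside. A bystander: leave it alone.
- gloves: cardboard glove box 120 x 240 x 75 mm, right on the table. Origin: centre of its underside. A bystander: leave it alone.
- scraper: wooden-handled spatula lying on the table at the left. Origin: about the middle of its length, underside. A bystander: leave it alone.
- book: flat book 200 x 270 x 22 mm at the left. Origin: centre of its underside. A bystander: leave it alone.

How it is judged:
On the way, in this order (a step that is already met when the one before it is completed fails the run):
1. the round-eared catch is squeezed free while the flat-eared catch is still hooked (value of joint each of round_left, round_right above 0.0065 m and value of joint each of flat_left, flat_right below 0.004 m), for 0.1 s.
2. then the flat-eared catch is squeezed free, with the gate still shut (value of joint each of flat_left, flat_right above 0.0065 m and value of joint gate below 0.1 rad), for 0.1 s.
3. then the gate is swung wide, past its detent, held by the handle (value of joint gate above 1.25 rad and contact force between the fingers and handle above 0.5 N), for 0.2 s.
At the end, for the whole second after the job is handed in: Both catches are free (each ear at least 4 mm in), the gate stands open at 1.25 rad or more (72 degrees), still within 0.1 rad/s, and the fingers hold it by the handle (at least 0.5 N) (all of step 3 and velocity of joint gate between -0.1 and 0.1 rad/s and value of joint each of round_left, round_right, flat_left, flat_right above 0.004 m); the arm keeps its last pose, push and grip.
It fails at once if a bystander is shoved more than 30 mm (distance of any of pot, zinc, ink_tin, mug, spirit, gloves, scraper, book from where it was at the start of the episode above 0.03 m).
It also fails if it takes over 54 s, if anything falls off the work surface, if the arm or the gripper's body presses on something with over 40 N, if the wrist force passes 120 N, or if a joint passes its speed limit or range.

## Working session

There is one attempt and no reset: what is moved stays moved. The work goes in short steps, Python scripts to look and compute and a tool call to move; the robot and the scene stay as the last step left them, time stands still between calls to the robot, and variables do not carry over. Pictures are saved under pics/ and viewed, at most 11 in all, crops included, and the job is handed in when it is done.

Besides the shell and the picture viewer there is one more tool, called after ">>>" in YAML: its name, and indented under it one key for each argument. move_arm: Moves the arm, as the interface text tells. Its arguments: {"type":"object","properties":{"rows":{"type":"array","items":{"type":"array","items":{"type":"number"}}}},"required":["rows"]}

```bash
mkdir -p pics
cat > h.py <<'E'
import numpy as np, cv2, pickle
from plant import manip
def grab(n,f):
    d=manip.grab_frame(n); cv2.imwrite(f'pics/{f}.png',d['img']); pickle.dump(d,open(f'{f}.pkl','wb')); return d
def ray(d,u,v,z):
    R,t,K=[np.array(d[k],float) for k in('R','t','mtx')]
    c=-R.T@t; r=R.T@np.linalg.solve(K,[u,v,1]); return c+r*(z-c[2])/r[2]
def proj(d,X):
    p=np.array(d['mtx'])@(np.array(d['R'])@np.array(X)+np.array(d['t']));return p[:2]/p[2]
E
python3 - <<'E'
from h import *
for n in('scene','top'):
    d=grab(n,n+'0'); print(n,-np.array(d['R']).T@d['t'], d['mtx'][0])
a=cv2.imread('pics/scene0.png');b=cv2.imread('pics/top0.png')
s=manip.state();print(s)
E
```

```text
scene [1.44183156 0.46782561 0.72211141] [373.23663098   0.         261.95174403]
top [0.34228183 0.0298954  1.31401824] [379.38780282   0.         252.32588892]
{'time': 0.1, 'joint_pos': array([-1.22300941e+00,  5.32882501e-02,  1.61414701e+00, -1.27782503e-05,
        1.47599650e+00, -1.19036716e-01]), 'joint_vel': array([ 0.00078696, -0.00172175, -0.00411026,  0.00124027,  0.00126928,
       -0.0006868 ]), 'joint_efforts': array([-4.27142584e-05, -3.94905066e+01, -3.71363354e+01, -1.98153143e-04,
        3.87524982e-03, -3.21674668e-05]), 'tool_pos': array([ 0.2810794 , -0.55764149,  0.24889332]), 'tool_rot': array([-9.12816809e-04,  9.72882360e-01,  2.31298655e-01, -1.11262869e-04]), 'contact_force': array([-0.04625022,  0.28162352,  0.42633994]), 'ft_torque': array([-0.03368402, -0.03777238,  0.01139321]), 'grasp_force': 0.0, 'gripper_width': 1.0016944112588373}
```

View pics/top0.png

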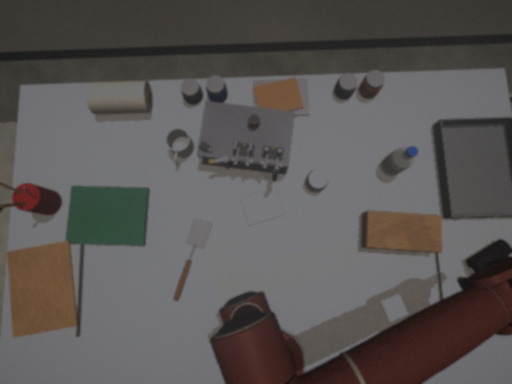

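View pics/scene0.png

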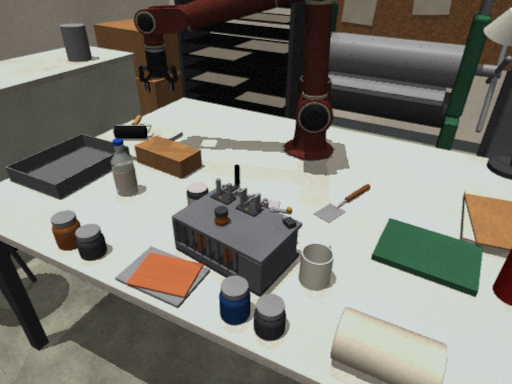

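The top view shows the rack at about (198–295, 103–180), with the catches in a row near v≈155. The scene view shows the rack from behind. I'll enlarge both.

Run:
```python
from h import *
a=cv2.imread('pics/top0.png')[95:195,190:310];a=cv2.resize(a,None,fx=6,fy=6,interpolation=cv2.INTER_CUBIC)
a=cv2.convertScaleAbs(a,alpha=1.6,beta=10)
b=cv2.imread('pics/scene0.png')[155:255,165:305];b=cv2.resize(b,None,fx=5.7,fy=5.7,interpolation=cv2.INTER_CUBIC)
b=cv2.convertScaleAbs(b,alpha=1.6,beta=10)
cv2.imwrite('pics/t1.png',a);cv2.imwrite('pics/s1.png',b)
```

```text
(no output)
```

View pics/t1.png

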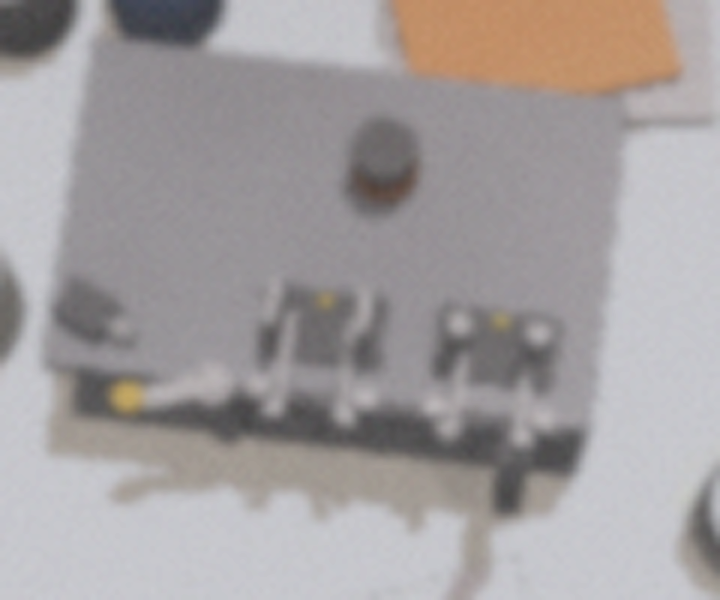

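View pics/s1.png

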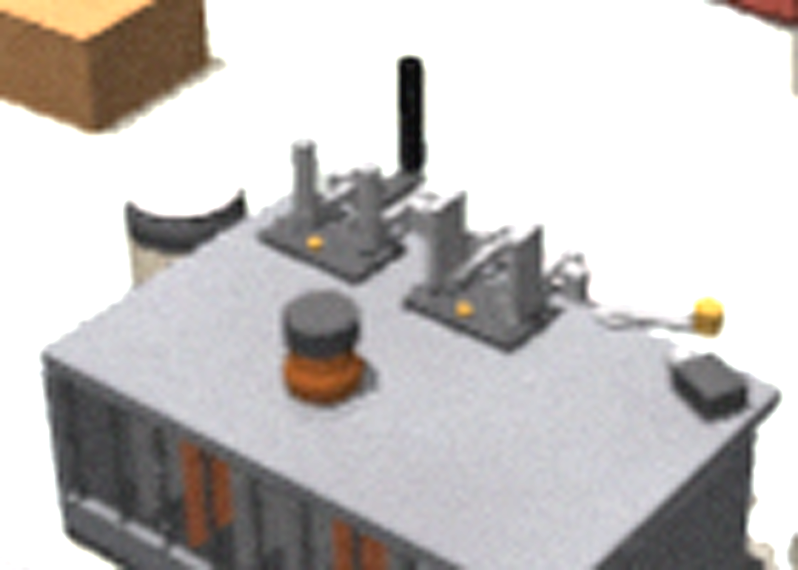

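The round catch is on the right (y −60): its ear tops are at crop (460,322) and (538,330) in top. The flat catch is on the left (y +35). I'll fit the rack pose using points from both views.

```bash
cat > fit.py <<'E'
from h import *
from scipy.optimize import least_squares
T=pickle.load(open('top0.pkl','rb'));S=pickle.load(open('scene0.pkl','rb'))
t=lambda U,V:(190+(U+.5)/6-.5,95+(V+.5)/6-.5)
s=lambda U,V:(165+(U+.5)/5.7-.5,155+(V+.5)/5.7-.5)
obs=[(T,t(460,322),(.035,-.039,.176)),(T,t(538,330),(.035,-.081,.176)),
(T,t(272,298),(.035,.056,.174)),(T,t(368,304),(.035,.014,.174)),
(T,t(97,40),(.19,.15,.12)),(T,t(625,95),(.19,-.15,.12)),
(S,s(304,145),(.035,-.081,.176)),(S,s(368,169),(.035,-.039,.176)),
(S,s(447,200),(.035,.014,.176)),(S,s(525,233),(.035,.056,.176)),
(S,s(410,60),(-.045,-.075,.188)),(S,s(45,355),(.19,-.15,.12)),(S,s(708,302),None)]
def W(p,X):
    c,n=np.cos(p[2]),np.sin(p[2]); return np.array([p[0]+c*X[0]-n*X[1],p[1]+n*X[0]+c*X[1],X[2]])
f=lambda p:np.concatenate([proj(d,W(p,X))-np.array(uv) for d,uv,X in obs if X])
if __name__=='__main__':
    r=least_squares(f,[.6,0,0],loss='soft_l1'); print(r.x,np.degrees(r.x[2]));print(f(r.x).reshape(-1,2).round(1))
    p=r.x; np.save('p.npy',p)
    for n,X in dict(round=(.035,-.06,.162),flat=(.035,.035,.162),handle=(-.045,-.075,.165),hinge=(0,.09,.12)).items(): print(n,W(p,X).round(4))
    print([ray(T,*t(*q),.176).round(4) for q in((460,322),(538,330))])
E
python3 fit.py
```

```text
[ 0.64383994  0.04151943 -0.11567863] -6.627897154282821
[[-1.3 -1.4]
 [-0.8 -1.6]
 [-0.4  0.4]
 [-3.   0.5]
 [ 6.1  1.1]
 [ 8.2 -1.2]
 [-0.4 -0.6]
 [ 0.1 -0.4]
 [ 1.7 -0.1]
 [ 0.8 -1.1]
 [-0.7  0.3]
 [-9.7 -3.5]]
round [ 0.6717 -0.0221  0.162 ]
flat [0.6826 0.0722 0.162 ]
handle [ 0.5905 -0.0278  0.165 ]
hinge [0.6542 0.1309 0.12  ]
[array([ 0.6696, -0.0052,  0.176 ]), array([ 0.664 , -0.0453,  0.176 ])]
```

```bash
cat > fit2.py <<'E'
from fit import *
o=[q for i,q in enumerate(obs) if i not in(3,4,5,11,12)]
free=[(T,t(97,40),(1,.15)),(T,t(625,95),(1,-.15)),(S,s(45,355),(1,-.15)),
(T,t(325,300),(0,.035)),(T,t(501,321),(0,-.06)),(S,s(464,308),(0,.035)),(S,s(315,242),(0,-.06))]
def g(p):
    e=[proj(d,W(p,X))-uv for d,uv,X in o]
    for d,uv,(k,y) in free: e.append(proj(d,W(p,(p[3],y+p[4],.12) if k else (p[5],y,.125)))-uv)
    return np.concatenate(e)
r=least_squares(g,[.64,.04,-.1,.19,.02,.05],loss='soft_l1');p=r.x
print(p.round(4),np.degrees(p[2]));print(g(p).reshape(-1,2).round(1).tolist()); np.save('p.npy',p)
for n,X in dict(round=(.035,-.06,.162),flat=(.035,.035,.162),handle=(-.045,-.075,.165),hinge=(0,.09,.12)).items(): print(n,W(p,X).round(4))
E
python3 fit2.py
```

```text
[ 0.643   0.0397 -0.153   0.1874  0.0353  0.0507] -8.764421168705903
[[-0.4, -0.6], [0.1, -0.4], [0.7, 0.0], [-0.4, -1.4], [-0.3, -1.0], [0.8, -0.4], [-0.5, -1.2], [-0.1, -0.1], [-1.6, -0.5], [0.0, 0.4], [-0.6, -1.5], [-0.2, 0.2], [-0.5, 0.0], [0.4, 1.1], [0.3, 1.2]]
round [ 0.6684 -0.0249  0.162 ]
flat [0.6829 0.069  0.162 ]
handle [ 0.5871 -0.0275  0.165 ]
hinge [0.6567 0.1287 0.12  ]
```

```bash
cat > go.py <<'E'
import sys
from h import *
from scipy.spatial.transform import Rotation as Ro
from fit import W
s=manip.state();R=Ro.from_quat(s['tool_rot'],scalar_first=True).as_matrix();p=np.load('p.npy')
P=dict(round=(.035,-.06,.162),flat=(.035,.035,.162),handle=(-.045,-.075,.165))
X=W(p,P[sys.argv[1]])
print('t',s['time'],'w',s['gripper_width'],'toolx ang',np.degrees(np.arctan2(R[1,0],R[0,0])),'want',np.degrees(p[2]))
print('target',X.round(4),'tool shift cm',(R.T@(X-s['tool_pos'])*100).round(2))
E
echo
```

```text
(no output)
```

>>> move_arm:
  rows:
    - [0, 0, -1, 0, 0, 7.1, 1]
    - [0, 0, -1, 0, 0, 7.1, 1]
    - [0, 0, -1, 0, 0, 7.1, 1]
    - [0, 0, -1, 0, 0, 7.1, 1]
    - [0, 0, -1, 0, 0, 7.1, 1]
    - [0, 0, 0, 0, 0, 0, 1]
    - [0, 0, 0, 0, 0, 0, 1]

```text
time: 0.68
tool_pos: [0.2813, -0.5582, 0.3001]
tool_rot: [0.0, 0.997, -0.075, 0.0]
contact_force: [0.5, 0.2, -1.1]
gripper_width: 1.002
grasp_force: 0.0
```

```bash
python3 go.py round
```

```text
t 0.6833 w 1.0019078467276716 toolx ang -8.574884601703333 want -8.764421168705903
target [ 0.6684 -0.0249  0.162 ] tool shift cm [ 30.33 -58.51  13.79]
```

>>> move_arm:
  rows:
    - [1.6, -3.0, 0, 0, 0, 0, 1]
    - [1.6, -3.0, 0, 0, 0, 0, 1]
    - [1.6, -3.0, 0, 0, 0, 0, 1]
    - [1.6, -3.0, 0, 0, 0, 0, 1]
    - [1.6, -3.0, 0, 0, 0, 0, 1]
    - [1.6, -3.0, 0, 0, 0, 0, 1]
    - [1.6, -3.0, 0, 0, 0, 0, 1]
    - [1.6, -3.0, 0, 0, 0, 0, 1]
    - [1.6, -3.0, 0, 0, 0, 0, 1]
    - [1.6, -3.0, 0, 0, 0, 0, 1]
    - [1.6, -3.0, 0, 0, 0, 0, 1]
    - [1.6, -3.0, 0, 0, 0, 0, 1]
    - [1.6, -3.0, 0, 0, 0, 0, 1]
    - [1.6, -3.0, 0, 0, 0, 0, 1]
    - [1.6, -3.0, 0, 0, 0, 0, 1]
    - [1.6, -3.0, 0, 0, 0, 0, 1]
    - [1.6, -3.0, 0, 0, 0, 0, 1]
    - [1.6, -3.0, 0, 0, 0, 0, 1]
    - [0, 0, 0, 0, 0, 0, 1]
    - [0, 0, 0, 0, 0, 0, 1]

```text
time: 2.35
tool_pos: [0.6482, -0.0667, 0.298]
tool_rot: [-0.0, 0.997, -0.074, -0.001]
contact_force: [0.3, 0.5, 0.0]
gripper_width: 1.001
grasp_force: 0.0
```

```bash
python3 go.py round
```

```text
t 2.35 w 1.000537161396175 toolx ang -8.460963917898935 want -8.764421168705903
target [ 0.6684 -0.0249  0.162 ] tool shift cm [ 1.43 -4.43 13.6 ]
```

Come over the catch, lower partway, and look from the scene camera.

>>> move_arm:
  rows:
    - [0.7, -2.2, 0, 0, 0, 0.3, 1]
    - [0.7, -2.2, 0, 0, 0, 0, 1]
    - [0, 0, 2, 0, 0, 0, 1]
    - [0, 0, 2, 0, 0, 0, 1]
    - [0, 0, 2, 0, 0, 0, 1]
    - [0, 0, 1.6, 0, 0, 0, 1]
    - [0, 0, 0, 0, 0, 0, 1]
    - [0, 0, 0, 0, 0, 0, 1]

```text
time: 3.02
tool_pos: [0.6674, -0.0279, 0.2223]
tool_rot: [0.0, 0.997, -0.079, -0.002]
contact_force: [0.8, 0.1, -0.1]
gripper_width: 1.004
grasp_force: 0.0
```

```bash
python3 go.py round
python3 - <<'E'
from h import *
d=grab('scene','s2')
b=d['img'][120:240,165:305];b=cv2.resize(b,None,fx=5,fy=5,interpolation=cv2.INTER_CUBIC)
cv2.imwrite('pics/s2c.png',cv2.convertScaleAbs(b,alpha=1.5,beta=10))
E
```

```text
t 3.0167 w 1.004266724101744 toolx ang -9.068396949480313 want -8.764421168705903
target [ 0.6684 -0.0249  0.162 ] tool shift cm [ 0.07 -0.31  6.03]
```

View pics/s2c.png

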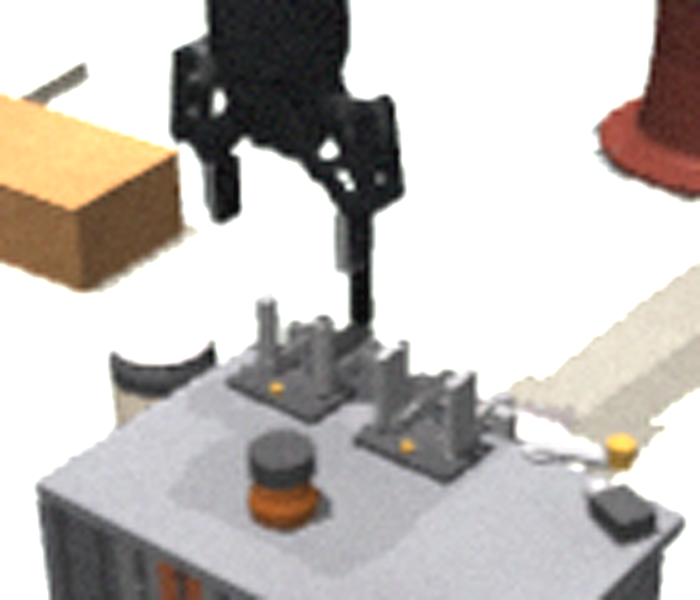

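The open fingers, with tips at crop (235,215) and (355,270), straddle the round ears at (267,300) and (322,320). I'll descend.

>>> move_arm:
  rows:
    - [0.1, -0.3, 1, 0, 0, -0.3, 1]
    - [0, 0, 1, 0, 0, 0, 1]
    - [0, 0, 1, 0, 0, 0, 1]
    - [0, 0, 1, 0, 0, 0, 1]
    - [0, 0, 1, 0, 0, 0, 1]
    - [0, 0, 1, 0, 0, 0, 1]
    - [0, 0, 0, 0, 0, 0, 1]
    - [0, 0, 0, 0, 0, 0, 1]
    - [0, 0, 0, 0, 0, 0, 1]

```text
time: 3.82
tool_pos: [0.6704, -0.0242, 0.1643]
tool_rot: [0.0, 0.997, -0.076, 0.0]
contact_force: [1.0, -0.5, 0.7]
gripper_width: 1.0
grasp_force: 0.0
```

```bash
python3 go.py round
python3 - <<'E'
from h import *
d=grab('scene','s3')
b=d['img'][140:240,165:305];b=cv2.resize(b,None,fx=5,fy=5,interpolation=cv2.INTER_CUBIC)
cv2.imwrite('pics/s3c.png',cv2.convertScaleAbs(b,alpha=1.5,beta=10))
E
```

```text
t 3.8167 w 0.9996775766702111 toolx ang -8.75275966498729 want -8.764421168705903
target [ 0.6684 -0.0249  0.162 ] tool shift cm [-0.19  0.1   0.22]
```

View pics/s3c.png

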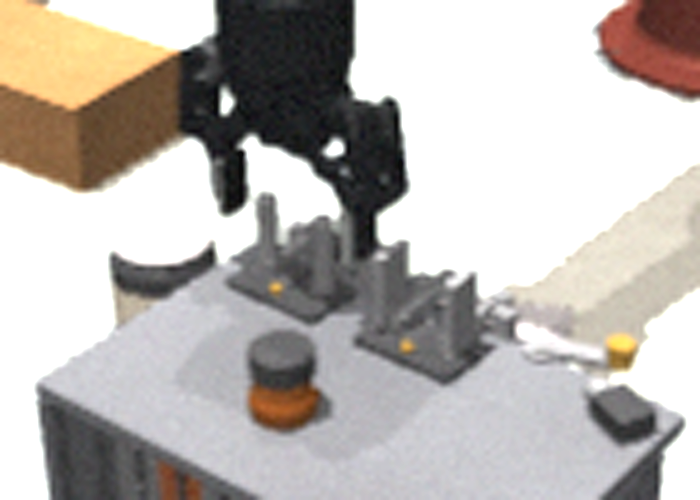

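>>> move_arm:
  rows:
    - [-0.2, 0.1, 0.2, 0, 0, 0, 0.8]
    - [0, 0, 0, 0, 0, 0, 0.6]
    - [0, 0, 0, 0, 0, 0, 0.4]
    - [0, 0, 0, 0, 0, 0, 0.3]
    - [0, 0, 0, 0, 0, 0, 0.2]
    - [0, 0, 0, 0, 0, 0, 0.1]
    - [0, 0, 0, 0, 0, 0, 0]
    - [0, 0, 0, 0, 0, 0, -0.1]
    - [0, 0, 0, 0, 0, 0, -0.15]
    - [0, 0, 0, 0, 0, 0, -0.15]
    - [0, 0, 0, 0, 0, 0, -0.15]
    - [0, 0, 0, 0, 0, 0, -0.15]
    - [0, 0, 0, 0, 0, 0, -0.15]

```text
time: 4.95
tool_pos: [0.6685, -0.0248, 0.1622]
tool_rot: [-0.0, 0.997, -0.076, 0.001]
contact_force: [1.5, 0.5, 3.2]
gripper_width: 0.426
grasp_force: 3.2
```

```bash
python3 go.py round
python3 - <<'E'
from h import *
d=grab('scene','s4')
b=d['img'][140:240,165:305];b=cv2.resize(b,None,fx=5,fy=5,interpolation=cv2.INTER_CUBIC)
cv2.imwrite('pics/s4c.png',cv2.convertScaleAbs(b,alpha=1.8,beta=20))
E
```

```text
t 4.95 w 0.4264932225346536 toolx ang -8.754402673634019 want -8.764421168705903
target [ 0.6684 -0.0249  0.162 ] tool shift cm [0.   0.01 0.02]
```

View pics/s4c.png

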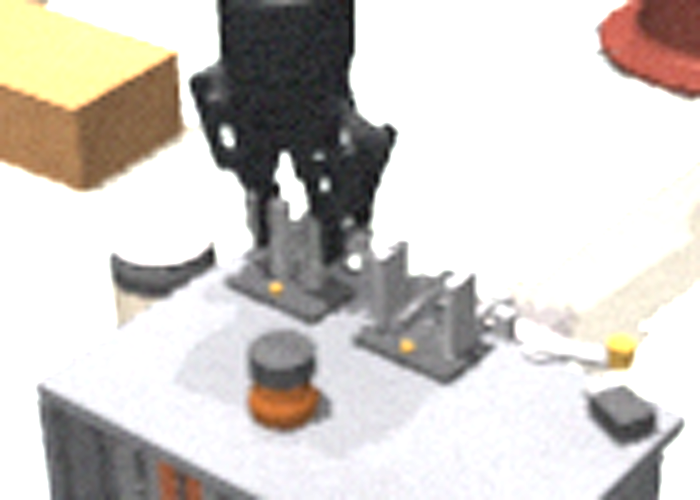

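The right ear moved from 267 to 280 and the left from 322 to 314, so the squeeze is a bit uneven. I'll squeeze close to fully so both are surely free, then open gently.

>>> move_arm:
  rows:
    - [0, 0, 0, 0, 0, 0, -0.2]
    - [0, 0, 0, 0, 0, 0, -0.25]
    - [0, 0, 0, 0, 0, 0, -0.28]
    - [0, 0, 0, 0, 0, 0, -0.28]
    - [0, 0, 0, 0, 0, 0, -0.28]
    - [0, 0, 0, 0, 0, 0, -0.28]
    - [0, 0, 0, 0, 0, 0, -0.28]

```text
time: 5.58
tool_pos: [0.6681, -0.0258, 0.1623]
tool_rot: [0.001, 0.997, -0.076, 0.0]
contact_force: [0.7, -1.1, 4.5]
gripper_width: 0.362
grasp_force: 4.9
```

>>> move_arm:
  rows:
    - [0, 0, 0, 0, 0, 0, 0.2]
    - [0, 0, 0, 0, 0, 0, 0.7]
    - [0, 0, 0, 0, 0, 0, 0.7]
    - [0, 0, 0, 0, 0, 0, 0.7]
    - [0, 0, 0, 0, 0, 0, 0.7]
    - [0, 0, -1, 0, 0, 0, 0.7]
    - [0, 0, -1, 0, 0, 0, 0.7]
    - [0, 0, -1, 0, 0, 0, 0.7]
    - [0, 0, -1, 0, 0, 0, 1]
    - [0, 0, -1, 0, 0, 0, 1]
    - [0, 0, -1, 0, 0, 0, 1]
    - [0, 0, 0, 0, 0, 0, 1]
    - [0, 0, 0, 0, 0, 0, 1]

```text
time: 6.67
tool_pos: [0.6686, -0.0249, 0.2234]
tool_rot: [0.0, 0.997, -0.076, 0.001]
contact_force: [-1.0, -0.8, -0.4]
gripper_width: 1.0
grasp_force: 0.0
```

```bash
python3 go.py flat
```

```text
t 6.6667 w 0.9996409010022009 toolx ang -8.753924342620108 want -8.764421168705903
target [0.6829 0.069  0.162 ] tool shift cm [-0.03 -9.5   6.14]
```

>>> move_arm:
  rows:
    - [0, -2, 0, 0, 0, 0, 1]
    - [0, -2.5, 0, 0, 0, 0, 1]
    - [0, -2.5, 0, 0, 0, 0, 1]
    - [0, -2.5, 0, 0, 0, 0, 1]
    - [0, 0, 0, 0, 0, 0, 1]
    - [0, 0, 1, 0, 0, 0, 1]
    - [0, 0, 1, 0, 0, 0, 1]
    - [0, 0, 1, 0, 0, 0, 1]
    - [0, 0, 1, 0, 0, 0, 1]
    - [0, 0, 1, 0, 0, 0, 1]
    - [0, 0, 1.1, 0, 0, 0, 1]
    - [0, 0, 0, 0, 0, 0, 1]
    - [0, 0, 0, 0, 0, 0, 1]

```text
time: 7.75
tool_pos: [0.6818, 0.0688, 0.1595]
tool_rot: [0.0, 0.997, -0.077, -0.001]
contact_force: [-0.1, 0.3, 0.3]
gripper_width: 0.996
grasp_force: 0.0
```

```bash
python3 go.py flat
python3 - <<'E'
from h import *
d=grab('scene','s5')
b=d['img'][140:240,165:305];b=cv2.resize(b,None,fx=5,fy=5,interpolation=cv2.INTER_CUBIC)
cv2.imwrite('pics/s5c.png',cv2.convertScaleAbs(b,alpha=1.8,beta=20))
E
```

```text
t 7.75 w 0.9959591482661173 toolx ang -8.777097954046724 want -8.764421168705903
target [0.6829 0.069  0.162 ] tool shift cm [ 0.1  -0.04 -0.25]
```

View pics/s5c.png

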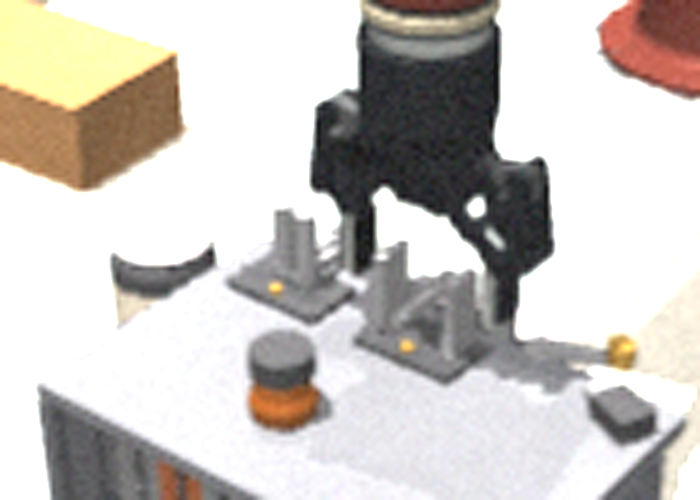

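The round ears are together at (283,235) and (305,245). The fingers straddle the flat ears at (390,260) and (462,300). I'll squeeze the flat ones.

>>> move_arm:
  rows:
    - [0.1, 0, -0.2, 0, 0, 0, 0.8]
    - [0, 0, 0, 0, 0, 0, 0.6]
    - [0, 0, 0, 0, 0, 0, 0.4]
    - [0, 0, 0, 0, 0, 0, 0.3]
    - [0, 0, 0, 0, 0, 0, 0.2]
    - [0, 0, 0, 0, 0, 0, 0.1]
    - [0, 0, 0, 0, 0, 0, 0]
    - [0, 0, 0, 0, 0, 0, -0.1]
    - [0, 0, 0, 0, 0, 0, -0.2]
    - [0, 0, 0, 0, 0, 0, -0.25]
    - [0, 0, 0, 0, 0, 0, -0.28]
    - [0, 0, 0, 0, 0, 0, -0.28]
    - [0, 0, 0, 0, 0, 0, -0.28]
    - [0, 0, 0, 0, 0, 0, -0.28]
    - [0, 0, 0, 0, 0, 0, -0.28]

```text
time: 9.05
tool_pos: [0.6839, 0.0678, 0.1638]
tool_rot: [0.001, 0.997, -0.077, 0.001]
contact_force: [-0.4, -3.8, 5.9]
gripper_width: 0.361
grasp_force: 5.3
```

>>> move_arm:
  rows:
    - [0, 0, 0, 0, 0, 0, 0.2]
    - [0, 0, 0, 0, 0, 0, 0.7]
    - [0, 0, 0, 0, 0, 0, 0.7]
    - [0, 0, 0, 0, 0, 0, 0.7]
    - [0, 0, 0, 0, 0, 0, 0.7]
    - [0, 0, -1, 0, 0, 0, 0.7]
    - [0, 0, -1.5, 0, 0, 0, 0.7]
    - [0, 0, -1.5, 0, 0, 0, 0.7]
    - [0, 0, -1.5, 0, 0, 0, 0.7]
    - [0, 0, -1.5, 0, 0, 0, 0.7]
    - [0, 0, 0, 0, 0, 0, 0.7]
    - [0, 0, 0, 0, 0, 0, 0.7]

```text
time: 10.05
tool_pos: [0.6845, 0.0689, 0.2358]
tool_rot: [-0.0, 0.997, -0.076, 0.002]
contact_force: [0.5, 0.7, -0.4]
gripper_width: 0.851
grasp_force: 0.0
```

```bash
python3 go.py handle
```

```text
t 10.05 w 0.8513440842800482 toolx ang -8.751121189941065 want -8.764421168705903
target [ 0.5871 -0.0275  0.165 ] tool shift cm [-8.19 11.02  7.03]
```

>>> move_arm:
  rows:
    - [-2, 2.7, 0, 0, 0, 0, 0.6]
    - [-2, 2.7, 0, 0, 0, 0, 0.6]
    - [-2, 2.8, 0, 0, 0, 0, 0.6]
    - [-2.2, 2.8, 0, 0, 0, 0, 0.6]
    - [0, 0, 0, 0, 0, 0, 0.6]
    - [0, 0, 0, 0, 0, 0, 0.6]

```text
time: 10.55
tool_pos: [0.5842, -0.0282, 0.2317]
tool_rot: [-0.0, 0.997, -0.077, -0.001]
contact_force: [0.3, 0.5, -0.0]
gripper_width: 0.801
grasp_force: 0.0
```

```bash
python3 go.py handle
python3 - <<'E'
from h import *
d=grab('scene','s6')
b=d['img'][110:230,165:305];b=cv2.resize(b,None,fx=5,fy=5,interpolation=cv2.INTER_CUBIC)
cv2.imwrite('pics/s6c.png',cv2.convertScaleAbs(b,alpha=1.8,beta=20))
E
```

```text
t 10.55 w 0.800516967707305 toolx ang -8.885236278281923 want -8.764421168705903
target [ 0.5871 -0.0275  0.165 ] tool shift cm [ 0.28 -0.1   6.67]
```

View pics/s6c.png

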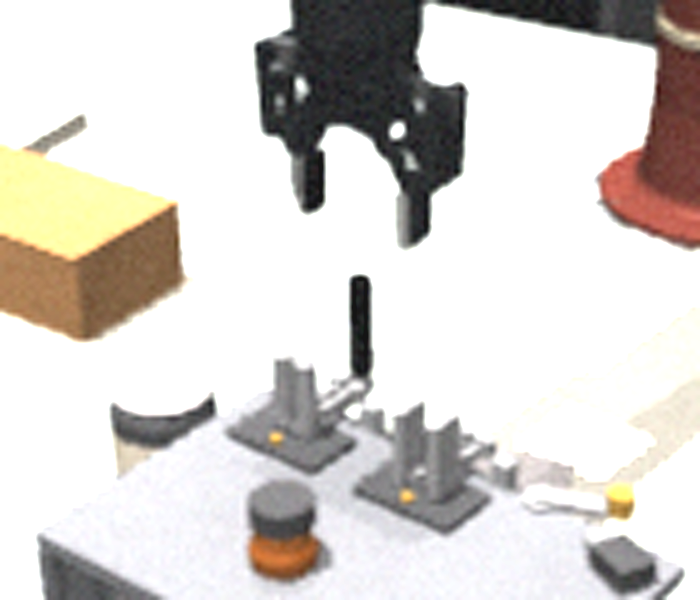

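Both catches are squeezed, and the post at (360,280) is centred under the fingers. I'll lower and grip.

>>> move_arm:
  rows:
    - [0.3, -0.1, 1, 0, 0, 0, 0.6]
    - [0, 0, 1.2, 0, 0, 0, 0.6]
    - [0, 0, 1.2, 0, 0, 0, 0.6]
    - [0, 0, 1.2, 0, 0, 0, 0.6]
    - [0, 0, 1.2, 0, 0, 0, 0.6]
    - [0, 0, 0.8, 0, 0, 0, 0.6]
    - [0, 0, 0, 0, 0, 0, 0.6]
    - [0, 0, 0, 0, 0, 0, 0.2]
    - [0, 0, 0, 0, 0, 0, -0.2]
    - [0, 0, 0, 0, 0, 0, -0.5]
    - [0, 0, 0, 0, 0, 0, -0.7]
    - [0, 0, 0, 0, 0, 0, -1]
    - [0, 0, 0, 0, 0, 0, -1]
    - [0, 0, 0, 0, 0, 0, -1]
    - [0, 0, 0, 0, 0, 0, -1]

```text
time: 11.85
tool_pos: [0.5892, -0.0286, 0.1684]
tool_rot: [0.002, 0.997, -0.077, 0.001]
contact_force: [-1.4, -5.9, 2.7]
gripper_width: 0.167
grasp_force: 58.3
```

```bash
cat > arc.py <<'E'
from go import *
# plan in tool frame, fixed orientation: angle by angle, absolute from the present point
h=W(p,(0,.09,.165)); c=s['tool_pos']; v=(c-h)[:2]; r=np.hypot(*v); a0=np.arctan2(v[1],v[0])
nom=W(p,(-.045,-.075,.165))-h; print('gate angle', np.arctan2(nom[1],nom[0])-a0,'r',r,np.hypot(*nom[:2]))
last=c.copy()
th0=np.arctan2(nom[1],nom[0])-a0
for th in np.arange(np.ceil((th0+.03)/.08)*.08,1.46,.08):
    a=np.arctan2(nom[1],nom[0])-th; X=np.array([h[0]+.171*np.cos(a),h[1]+.171*np.sin(a),.165])
    D=R.T@(X-last)*100; D=D.round(2); last=last+R@D/100; print(round(th,2),D)
E
python3 arc.py handle
```

```text
t 11.85 w 0.16700578561048518 toolx ang -8.776543233870123 want -8.764421168705903
target [ 0.5871 -0.0275  0.165 ] tool shift cm [-0.22 -0.07  0.34]
gate angle -0.013525566578473036 r 0.17114171762843663 0.1710263137648707
0.08 [-1.52 -0.49  0.34]
0.16 [-1.27 -0.51 -0.  ]
0.24 [-1.22 -0.62 -0.01]
0.32 [-1.17 -0.71 -0.  ]
0.4 [-1.11 -0.8  -0.01]
0.48 [-1.04 -0.88 -0.  ]
0.56 [-0.97 -0.97 -0.01]
0.64 [-0.88 -1.04 -0.  ]
0.72 [-0.8  -1.11 -0.01]
0.8 [-0.71 -1.17 -0.  ]
0.88 [-0.62 -1.23 -0.01]
0.96 [-0.51 -1.26 -0.01]
1.04 [-0.41 -1.31 -0.  ]
1.12 [-0.3  -1.33 -0.01]
1.2 [-0.2  -1.35 -0.  ]
1.28 [-0.09 -1.37 -0.01]
1.36 [ 0.02 -1.37 -0.  ]
1.44 [ 0.13 -1.36 -0.01]
```

Gripped at 58 N. I'll swing the first part, to about 0.4 rad, slowly.

>>> move_arm:
  rows:
    - [-0.6, -0.25, 0, 0, 0, 0, -1]
    - [-0.7, -0.24, 0, 0, 0, 0, -1]
    - [-0.65, -0.25, 0, 0, 0, 0, -1]
    - [-0.65, -0.26, 0, 0, 0, 0, -1]
    - [-0.61, -0.31, 0, 0, 0, 0, -1]
    - [-0.61, -0.31, 0, 0, 0, 0, -1]
    - [-0.59, -0.35, 0, 0, 0, 0, -1]
    - [-0.58, -0.36, 0, 0, 0, 0, -1]
    - [-0.56, -0.4, 0, 0, 0, 0, -1]
    - [-0.55, -0.4, 0, 0, 0, 0, -1]
    - [0, 0, 0, 0, 0, 0, -1]
    - [0, 0, 0, 0, 0, 0, -1]

```text
time: 12.85
tool_pos: [0.5332, 0.0128, 0.1684]
tool_rot: [0.001, 0.997, -0.076, 0.0]
contact_force: [-4.1, -4.9, 4.5]
gripper_width: 0.171
grasp_force: 58.9
```

```bash
python3 arc.py handle
python3 - <<'E'
from h import *
d=grab('top','t7')
b=d['img'][95:215,190:320];b=cv2.resize(b,None,fx=5,fy=5,interpolation=cv2.INTER_CUBIC)
cv2.imwrite('pics/t7c.png',cv2.convertScaleAbs(b,alpha=1.8,beta=20))
E
```

```text
t 12.85 w 0.17071598967703525 toolx ang -8.733336700605843 want -8.764421168705903
target [ 0.5871 -0.0275  0.165 ] tool shift cm [5.94 3.17 0.35]
gate angle 0.3980397162523137 r 0.16938371929092114 0.1710263137648707
0.48 [-1.17 -0.78  0.33]
0.56 [-0.96 -0.97  0.  ]
0.64 [-0.89 -1.04 -0.  ]
0.72 [-0.8  -1.11 -0.01]
0.8 [-0.7  -1.17  0.  ]
0.88 [-0.62 -1.23 -0.  ]
0.96 [-0.51 -1.26 -0.  ]
1.04 [-0.41 -1.31 -0.01]
1.12 [-0.3  -1.33 -0.  ]
1.2 [-0.2  -1.36 -0.  ]
1.28 [-0.09 -1.36 -0.01]
1.36 [ 0.03 -1.37 -0.  ]
1.44 [ 0.13 -1.36 -0.  ]
```

View pics/t7c.png

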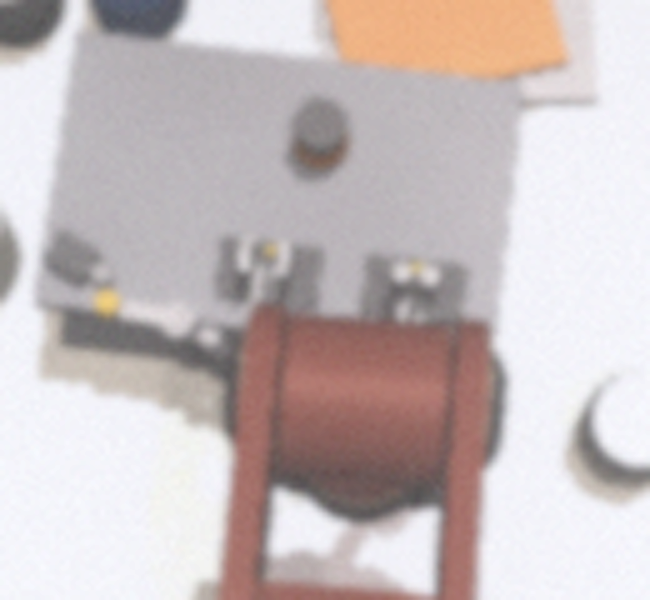

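The gate is swinging: its top rail runs from (65,330) to (225,370). I'll continue through the detent.

>>> move_arm:
  rows:
    - [-0.6, -0.38, 0, 0, 0, 0, -1]
    - [-0.57, -0.4, 0, 0, 0, 0, -1]
    - [-0.48, -0.48, 0, 0, 0, 0, -1]
    - [-0.48, -0.49, 0, 0, 0, 0, -1]
    - [-0.45, -0.52, 0, 0, 0, 0, -1]
    - [-0.44, -0.52, 0, 0, 0, 0, -1]
    - [-0.4, -0.55, 0, 0, 0, 0, -1]
    - [-0.4, -0.56, 0, 0, 0, 0, -1]
    - [-0.35, -0.58, 0, 0, 0, 0, -1]
    - [-0.35, -0.59, 0, 0, 0, 0, -1]
    - [-0.31, -0.61, 0, 0, 0, 0, -1]
    - [-0.31, -0.62, 0, 0, 0, 0, -1]
    - [-0.26, -0.63, 0, 0, 0, 0, -1]
    - [-0.25, -0.63, 0, 0, 0, 0, -1]
    - [-0.2, -0.65, 0, 0, 0, 0, -1]
    - [-0.2, -0.66, 0, 0, 0, 0, -1]
    - [0, 0, 0, 0, 0, 0, -1]
    - [0, 0, 0, 0, 0, 0, -1]

```text
time: 14.4
tool_pos: [0.49, 0.1111, 0.1684]
tool_rot: [-0.001, 0.997, -0.076, 0.005]
contact_force: [12.7, 0.3, -2.1]
gripper_width: 0.17
grasp_force: 58.6
```

```bash
python3 arc.py handle
```

```text
t 14.4 w 0.16982377927674908 toolx ang -8.695554299764064 want -8.764421168705903
target [ 0.5871 -0.0275  0.165 ] tool shift cm [11.69 12.24  0.44]
gate angle 1.0468147516310835 r 0.16767251798130994 0.1710263137648707
1.12 [-0.6  -1.14  0.34]
1.2 [-0.19 -1.35  0.  ]
1.28 [-0.09 -1.36  0.  ]
1.36 [ 0.02 -1.37  0.01]
1.44 [ 0.13 -1.36  0.  ]
```

>>> move_arm:
  rows:
    - [0.1, -0.6, 0, 0, 0, 0, -1]
    - [0, -0.65, 0, 0, 0, 0, -1]
    - [-0.05, -0.67, 0, 0, 0, 0, -1]
    - [-0.05, -0.67, 0, 0, 0, 0, -1]
    - [-0.03, -0.68, 0, 0, 0, 0, -1]
    - [-0.03, -0.68, 0, 0, 0, 0, -1]
    - [0.03, -0.68, 0, 0, 0, 0, -1]
    - [0.03, -0.68, 0, 0, 0, 0, -1]
    - [0.07, -0.68, 0, 0, 0, 0, -1]
    - [0.07, -0.68, 0, 0, 0, 0, -1]
    - [0, 0, 0, 0, 0, 0, -1]
    - [0, 0, 0, 0, 0, 0, -1]
    - [0, 0, 0, 0, 0, 0, -1]

```text
time: 15.48
tool_pos: [0.4973, 0.1771, 0.1682]
tool_rot: [-0.0, 0.997, -0.076, -0.001]
contact_force: [-5.2, -0.0, 10.0]
gripper_width: 0.173
grasp_force: 59.6
```

```bash
python3 arc.py handle
python3 - <<'E'
from h import *
d=grab('scene','s8')
b=d['img'][90:250,165:345];b=cv2.resize(b,None,fx=3.7,fy=3.7,interpolation=cv2.INTER_CUBIC)
cv2.imwrite('pics/s8c.png',cv2.convertScaleAbs(b,alpha=1.6,beta=10))
E
```

```text
t 15.4833 w 0.17298384954560597 toolx ang -8.683879472083355 want -8.764421168705903
target [ 0.5871 -0.0275  0.165 ] tool shift cm [11.97 18.87  0.29]
gate angle -4.836653607187225 r 0.1666177019407422 0.1710263137648707
-4.8 [-0.33 -0.68  0.33]
-4.72 [ 0.3  -1.34 -0.01]
-4.64 [ 0.4 -1.3  0. ]
-4.56 [ 0.51 -1.27  0.  ]
-4.48 [ 0.61 -1.23  0.  ]
-4.4 [ 0.7  -1.17 -0.  ]
-4.32 [ 0.79 -1.11 -0.  ]
-4.24 [ 0.88 -1.05 -0.  ]
-4.16 [ 0.97 -0.97 -0.01]
-4.08 [ 1.03 -0.89  0.  ]
-4.0 [ 1.11 -0.81 -0.  ]
-3.92 [ 1.16 -0.72 -0.01]
-3.84 [ 1.22 -0.62  0.  ]
-3.76 [ 1.27 -0.52 -0.  ]
-3.68 [ 1.3  -0.42 -0.01]
-3.6 [ 1.33 -0.31  0.  ]
-3.52 [ 1.35 -0.2  -0.  ]
-3.44 [ 1.37 -0.1  -0.01]
-3.36 [ 1.36  0.01 -0.  ]
-3.28 [ 1.37  0.12 -0.  ]
-3.2 [ 1.34  0.23 -0.01]
-3.12 [ 1.33  0.34 -0.  ]
-3.04 [ 1.29  0.44 -0.  ]
-2.96 [ 1.26  0.55 -0.01]
-2.88 [ 1.21  0.64 -0.  ]
-2.8 [ 1.15  0.74 -0.01]
-2.72 [1.09 0.82 0.  ]
-2.64 [ 1.02  0.92 -0.  ]
-2.56 [ 0.94  0.99 -0.  ]
-2.48 [ 0.86  1.06 -0.01]
-2.4 [0.78 1.13 0.  ]
-2.32 [ 0.68  1.18 -0.  ]
-2.24 [ 0.58  1.24 -0.  ]
-2.16 [ 0.49  1.28 -0.  ]
-2.08 [ 0.
[... 422 characters left out ...]
72 [-1.2   0.65  0.  ]
-0.64 [-1.26  0.55  0.01]
-0.56 [-1.29  0.45  0.  ]
-0.48 [-1.32  0.34  0.01]
-0.4 [-1.35  0.23 -0.  ]
-0.32 [-1.36  0.13  0.  ]
-0.24 [-1.37  0.01  0.01]
-0.16 [-1.37 -0.09 -0.  ]
-0.08 [-1.35 -0.2   0.  ]
0.0 [-1.33 -0.31  0.01]
0.08 [-1.3  -0.41  0.  ]
0.16 [-1.27 -0.52  0.  ]
0.24 [-1.22 -0.62  0.01]
0.32 [-1.17 -0.71  0.  ]
0.4 [-1.11 -0.8   0.  ]
0.48 [-1.04 -0.89  0.01]
0.56 [-0.96 -0.97  0.  ]
0.64 [-0.88 -1.04  0.  ]
0.72 [-0.8  -1.11  0.01]
0.8 [-0.71 -1.17 -0.  ]
0.88 [-0.61 -1.23 -0.  ]
0.96 [-0.51 -1.27  0.  ]
1.04 [-0.41 -1.3   0.  ]
1.12 [-0.3  -1.33  0.  ]
1.2 [-0.2  -1.36  0.  ]
1.28 [-0.08 -1.36  0.01]
1.36 [ 0.02 -1.37 -0.  ]
1.44 [ 0.13 -1.36 -0.  ]
```

View pics/s8c.png

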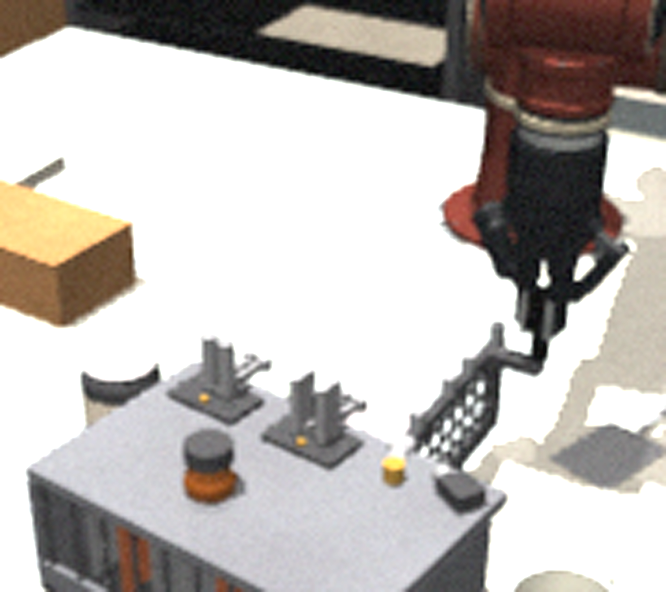

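The picture shows the gate open at about 1.45 rad, with the post gripped at (540,320) and the bystanders in place. I'll hand it in.

```bash
python3 -c "
from plant import manip
s=manip.state();print(s['tool_pos'],s['grasp_force'],abs(s['joint_vel']).max());print(manip.job_done())"
```

```text
[0.49728846 0.17707169 0.16828394] 59.616259932518005 0.0024223813340048415
the job is handed in; nothing more can be done
None
```

I squeezed the round-eared catch free, then the flat-eared one, and swung the gate past its detent to about 1.45 rad, where the gripper holds it by the handle at about 60 N. I handed the job in at about 15.5 s; no verdict came back, and no bystander looked moved in the last picture.

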